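Seat a tapered stake in the bench holder with the mallet

TASK

Take the flat-topped square stake out of the wooden rack and stand it by its tapered shank in the empty square socket of the steel holder, letting go while it still sits proud under its own weight. Then drive it fully home with the black mallet, collar down on the holder, and stand the mallet back upright on its rubber mat. Do not push the stake home with the gripper, and leave the other stakes, the steel hammer and the oil bottle where they are.

Things in the scene. Friction and masses are not known exactly. Their poses are not given: they have to be found in the camera images.
- stake: loose steel stake to seat, 0.6 kg, upright. Origin: centre of the collar's underside; z up, x, y square to the faces. Above it a collar 44 x 44 x 8 mm, then a square head 36 x 36 mm with a flat top at z = 58 mm. Below it a square shank 45 mm long, tapering from 22 mm wide at the collar to 14.8 at the tip. Same after a quarter turn. Starts hanging by its collar in a rack hole, square to the rack
- socket (a point): centre of the square socket's mouth, level with the holder's flat top, 75 mm above the bench; z up, x, y along the holder's. 19.8 mm wide, narrowing down with the shank's taper, lined by four sprung jaws that first touch the shank with the collar 14 mm above the top. By its weight the stake stays 5 to 11 mm proud; a push rising to 7 to 18 N lands the collar on the top, and friction keeps it there
- holder: dark steel block fixed to the bench, 90 (x) x 160 (y) x 75 mm high, on a foot 130 x 200 x 12 mm. Origin on the bench under its centre, x, y along its sides. Socket at (0, -35) mm from it; a fixed steel cone mandrel stands on its top at (0, +30) mm, 44 mm across at the foot, tip 160 mm above the bench
- rack: fixed wooden block, 75 (x) x 225 (y) x 55 mm high, origin on the bench under its centre. Three square holes, 25.5 mm wide, along its y axis at y = -75, 0 and +75 mm hold the three stakes, in any order, collars on its top
- mallet: loose black dead-blow mallet, 0.45 kg, standing on one face on the mat: round upright head 44 mm across, 90 mm high; wooden handle 20 mm thick sticking out level along its +x axis, 45 mm above the face, its end 165 mm from the head's axis. Origin: centre of the lower face, z up along the head
- mat: black rubber mat fixed to the bench, 120 x 120 mm, 4 mm thick, origin at the centre of its underside: the mallet's place
- dome_stake: bystander in the rack: same collar and shank, but a round head 36 mm across with a domed top 60 mm above the collar's underside, which is its origin
- ridge_stake: bystander in the rack: same collar and shank, head 36 mm square that narrows to a ridge about 63 mm above the collar's underside, which is its origin
- ball_hammer: bystander: steel hammer with a wooden handle lying on the bench near the robot, 200 mm long along its x axis, about 30 mm high, origin under its middle
- oil_bottle: bystander: grey bottle standing beside the holder, 56 mm across, 180 mm high, origin at the centre of its foot
Mind the look-alikes: they are no part of the job. What is meant by the mat is not yellow, and is the smaller of those in its own colour.

How it is judged (in metres and radians):
On the way, in this order (a step that is already met when the one before it is completed fails the run):
1. the stake stands in the socket, let go, its collar 4 to 18 mm above the holder's top (horizontal distance between stake and socket below 0.008 m and z of stake in the frame of socket between 0.004 and 0.018 m and angle between stake's own z axis and vertical below 0.2 rad and contact force between stake and the fingers below 0.1 N), for 0.3 s.
2. the mallet bears on the stake with the collar home (contact force between mallet and stake above 1.5 N and z of stake in the frame of socket below 0.0025 m and horizontal distance between stake and socket below 0.005 m).
At the end, for the whole second after the job is handed in: The stake stands in the socket within 4 mm of its axis and 0.05 rad of upright, its collar within 2.5 mm of the holder's top; the mallet stands on its face on the mat, upright within 0.08 rad, its axis within 50 mm of the mat's centre; both are at rest (z of stake in the frame of socket between -0.003 and 0.0025 m and horizontal distance between stake and socket below 0.004 m and angle between stake's own z axis and vertical below 0.05 rad and linear speed of each of stake, mallet below 0.01 m/s and horizontal distance between mallet and mat below 0.05 m and angle between mallet's own z axis and vertical below 0.08 rad and z of mallet in the frame of mat below 0.008 m); the robot touches nothing.
It fails at once if the gripper presses on the stake while its collar is less than 4 mm above the holder's top (contact force between stake and the fingers above 1.5 N and horizontal distance between stake and socket below 0.015 m and z of stake in the frame of socket below 0.004 m).
It fails at once if another stake is moved by more than 20 mm (distance of any of dome_stake, ridge_stake from where it was at the start of the episode above 0.02 m).
It fails at once if the steel hammer or the oil bottle is moved by more than 20 mm (distance of any of ball_hammer, oil_bottle from where it was at the start of the episode above 0.02 m).
It fails at once if the oil bottle is tipped by more than 0.3 rad (angle between oil_bottle's own z axis and vertical above 0.3 rad).
It also fails if it takes over 69 s, if anything falls off the work surface, if the arm or the gripper's body presses on something with over 40 N, if the wrist force passes 120 N, or if a joint passes its speed limit or range.

ROBOT

A 6-joint arm with a two-finger parallel gripper is mounted at the origin on the work surface. World frame = base frame: x ahead of the robot, y to its left, z up, the work surface at z = 0. Lengths are in m, angles in degrees, forces in N, time in s.
With the tool pointing down it reaches from about 0.3 to 0.75 m from the base axis. Payload 8.5 kg.
Tool frame: the origin (TCP) lies between the finger pads; the fingertips stand 17 mm ahead of it and the grasp point (between the pads) lies 2 mm behind it (env.finger_overhang is the distance from the TCP to the fingertips, in m); z points along the fingers, y is the direction in which the jaws open and shut (so a half turn about z gives the same grasp; the last joint's range is limited). The gripper opens to 85 mm and grips with 20 to 120 N. Pads are 22 mm wide; open, the fingers measure 114 mm over their backs; the gripper's body (76 mm by 85 mm) begins 54 mm behind the grasp point. The pads swing forward as they close: fully open they stand 13 mm farther back than shut.
Start: joints at [54.872, 21.807, 74.336, -0, 83.858, -12.336], TCP at [0.213, 0.507, 0.248] pointing down, gripper open.
Joint ranges: [-178.18, 178.18], [-50.72, 133.34], [12.68, 142.11], [-81.47, 261.47], [9.98, 163.14], [-165.26, 165.26]. Speed limits (degrees/s): [136.94, 136.94, 180, 180, 180, 180].

INTERFACE

Orientations are given as a 3x3 rotation matrix whose columns are the frame's x, y, z axes.
In Python, from rig import readout, vision, env gives the robot as it stands. The module is installed in compiled form; this text tells all that it offers.
- The arm moves only by the tool drive_tool, never from a script. Its argument "series" is one flat list of numbers, 6 for each row, row after row: the shift along the tool's x, y, z in m, then the turn, a rotation vector about the tool's x, y, z in rad. In form: [x, y, z, wx, wy, wz, x, y, z, wx, wy, wz, ...]. A call has 1 to 5 rows; each row shifts and turns the commanded pose from where the row before left it, along the tool's axes as they then stand; what a row does not reach is not made up. A row lasts 1/10 s, in which the tool goes at most 50 mm and 8.59 degrees, less where a joint would pass 70% of its speed; a pose out of reach is approached as far as the arm can. A call with a gripper value outside its range is refused whole. "claw" is the gripper's target within -1 to 1 (fully open at 1, half-way at 0, shut at -1), set as the call begins (left out, the last holds). The fingers move at their own pace and stop on an object; "newtons" is the grip in N (left out, the last holds). Time passes only in rows, so rows that do not move let the fingers close. It gives the time, the measured TCP pose, the force and the opening at its end, in the units of the state.
- readout.observe(): the state, without advancing time (a new reading comes with each control period).
- vision.get_image(name): name is "side" or "top"; returns (picture, depth): 420x560x3 uint8, blue, green, red; 420x560 float32, m along the optical axis (not along the pixel's ray), 0 where there is no reading.
- vision.calibration(name): a dict with "vfov" (degrees; the focal length in pixels is half the picture's height over the tangent of half this angle, whatever the lens; pixels are square), "cx", "cy" (the principal point, pixels), "cam_to_world" (4x4, takes a point from camera to world coordinates). Camera axes: x right, y down, z forward; pixel columns grow to the right and rows downward; lengths in m; the calibration is good to about 2 mm. A picture is of the moment at which its call begins. calibration takes no time and is no camera call.
- env.close_job(): hands the job in, once; it reports no verdict.
Trained networks look in the newest picture that a camera, given by its name, has taken for a name from the list of things; names that differ only in an ending like _2 or _b are one class to them, and where a whole thing is asked for, a point or a joint stands for the part that bears it (a point fixed in the world has none). Each returns a list of dicts, best first, with "confidence" (0 to 1); they miss things now and then, are a little off and sometimes report something else, mostly with a low value. They report only what shows in the picture. A call takes as long as a camera call. They do not tell look-alikes from the thing itself.
- vision.boxes_of(camera, thing): "location" ([x, y, z] in m, in world coordinates, good to about 4 mm: the middle of the surface that is visible of it).
- vision.regions_of(camera, thing): "mask" (420x560 bool, what is visible of it).
The state is a dict: "time_s": time; "q": joint angles; "qvel": joint speeds; "joint_efforts": joint torques, N m; "position": TCP position; "tool_rot": TCP orientation; "ft_force": force on the tool from outside, world axes, zero at the start; "wrist_torque": the same for the moment, N m; "grip_width": finger opening in m.
Only numpy, scipy, OpenCV 4.12 (cv2) and the standard library are available. Lean on these libraries where they do the work, as an engineer would, in place of code of your own. Each camera call takes 0.05 s, during which the arm holds its last target.

## Working session

There is one attempt and no reset: what is moved stays moved. The work goes in short steps, Python scripts to look and compute and a tool call to move; the robot and the scene stay as the last step left them, time stands still between calls to the robot, and variables do not carry over. Pictures are saved under pics/ and viewed, and the job is handed in when it is done.

Besides the shell and the picture viewer there is one more tool, called after "Call:" as name(argument=value, ...), one argument or row to a line, values as JSON. drive_tool: Moves the arm, as the interface text tells. Its arguments: {"type":"object","properties":{"series":{"type":"array"},"claw":{"type":"number"},"newtons":{"type":"number"}},"required":["series"]}

```bash
mkdir -p pics; python3 - <<'E'
from rig import readout, vision, env
import cv2,numpy as np
for n in("side","top"):
    im,d=vision.get_image(n); cv2.imwrite(f"pics/{n}0.png",im); np.save(f"{n}0.npy",d)
    c=vision.calibration(n);print(n,c)
print(readout.observe())
E
```

```text
side {'vfov': 52.304876654790185, 'cx': 280.0571146188068, 'cy': 210.3565629257829, 'cam_to_world': array([[ 0.91158338, -0.27225407,  0.30804783,  0.16202244],
       [-0.4109323 , -0.6257633 ,  0.6629894 , -0.83558978],
       [ 0.01226346, -0.73095692, -0.68231341,  0.92456875],
       [ 0.        ,  0.        ,  0.        ,  1.        ]])}
top {'vfov': 54.920907944000604, 'cx': 273.83117234421326, 'cy': 209.00089132214882, 'cam_to_world': array([[ 0.02769331, -0.99308619,  0.11407409,  0.41341927],
       [-0.99949369, -0.02929755, -0.01241039,  0.01317217],
       [ 0.01566668, -0.11367265, -0.99339473,  1.02358502],
       [ 0.        ,  0.        ,  0.        ,  1.        ]])}
{'time_s': 0.1, 'q': array([ 5.48711360e+01,  2.18352294e+01,  7.43777596e+01,  7.65487142e-05,
        8.38567883e+01, -1.23369043e+01]), 'qvel': array([ 0.03839099, -0.07854184, -0.17907224,  0.00344105,  0.0118137 ,
        0.08896867]), 'joint_efforts': array([ 4.13684640e-03, -4.49214041e+01, -2.31657028e+01, -1.43926568e-04,
        3.62410443e-03,  5.88534226e-05]), 'position': array([0.21293931, 0.50685794, 0.24780692]), 'tool_rot': array([[-9.21917375e-01,  3.87385933e-01, -7.01854068e-04],
       [ 3.87386480e-01,  9.21916875e-01, -9.95260194e-04],
       [ 2.61501311e-04, -1.18943644e-03, -9.99999258e-01]]), 'ft_force': array([-0.13458498, -0.09886547, -0.58076204]), 'wrist_torque': array([ 0.02587834,  0.0244311 , -0.04054237]), 'grip_width': 0.0852422385108623}
```

View pics/side0.png

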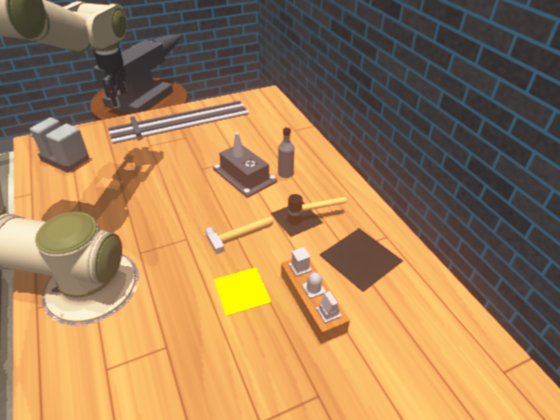

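View pics/top0.png

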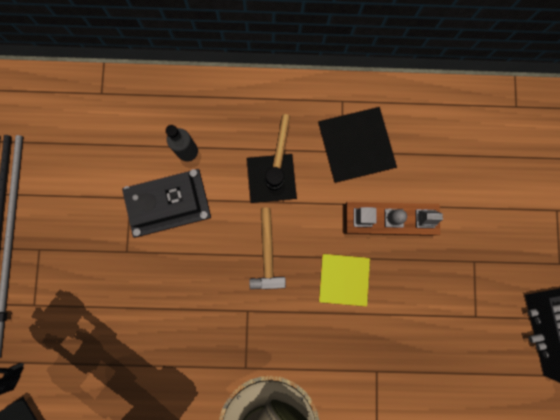

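The pictures show three stakes in the rack: the flat-topped square one at side (300,261) / top (366,216), the dome at (314,285) / (397,216) and the ridge at (329,307) / (428,217). There are three mats: a small black one under the mallet at top (272,178), a large black one at (357,145) and a yellow one at (345,280). The black mallet head is at top (275,178) and the steel hammer at (267,283). I choose the flat-topped stake and the small black mat. Next I take a close crop and measure.

```bash
cat > h.py <<'E'
import numpy as np,cv2
from rig import readout, vision, env
def cloud(n,d):
    c=vision.calibration(n); H,W=d.shape; f=H/2/np.tan(np.radians(c['vfov']/2))
    v,u=np.mgrid[0:H,0:W]
    P=np.stack([(u-c['cx'])*d/f,(v-c['cy'])*d/f,d],-1)
    T=c['cam_to_world']; Q=P@T[:3,:3].T+T[:3,3]; Q[d==0]=np.nan; return Q
def proj(n,p):
    c=vision.calibration(n); f=210/np.tan(np.radians(c['vfov']/2)); T=c['cam_to_world']
    q=(np.atleast_2d(p)-T[:3,3])@T[:3,:3]; return np.stack([q[:,0]/q[:,2]*f+c['cx'],q[:,1]/q[:,2]*f+c['cy']],1)
def rect(Q,lo,hi,m):
    z=Q[...,2]; k=(z>lo)&(z<hi)&m
    p=Q[k]; r=cv2.minAreaRect((p[:,:2]*1000).astype(np.float32))
    return len(p),r,p.mean(0)
E
python3 - <<'E'
from h import *
A=cv2.imread('pics/side0.png');B=cv2.imread('pics/top0.png')
a=cv2.resize(A[235:325,265:365],(400,360),interpolation=cv2.INTER_CUBIC);b=cv2.resize(B[190:250,340:440],(400,240),interpolation=cv2.INTER_CUBIC)
c=cv2.resize(A[120:200,200:310],(390,284),interpolation=cv2.INTER_CUBIC);c=cv2.copyMakeBorder(c,0,360-284,0,10,0);
e=cv2.resize(B[160:240,115:215],(400,240),interpolation=cv2.INTER_CUBIC)
cv2.imwrite('pics/crop0.png',np.vstack([np.hstack([a,c]),np.hstack([b,e])]))
for n,dn in(("side","side0"),("top","top0")):
    vision.get_image(n); Q=cloud(n,np.load(dn+'.npy'))
    print(n,'bench z',np.nanmedian(Q[...,2][np.abs(Q[...,2])<.02]))
    for t in("stake","holder","rack","mallet","mat","dome_stake","ridge_stake","ball_hammer","oil_bottle"):
        for r in vision.regions_of(n,t)[:2]:
            m=r['mask'];p=Q[m];p=p[~np.isnan(p[:,0])]; v,u=np.nonzero(m)
            print(t,round(r['confidence'],2),m.sum(),(u.mean().round(),v.mean().round()),np.median(p,0).round(4),'zmax',np.percentile(p[:,2],97).round(4))
            np.save(f'm_{n}_{t}.npy',m) if r is vision else None
E
```

```text
side bench z -0.0010784442843574937
stake 0.55 441 (np.float64(301.0), np.float64(262.0)) [ 0.5066 -0.2266  0.0946] zmax 0.1139
holder 0.6 2097 (np.float64(244.0), np.float64(169.0)) [0.5244 0.2422 0.0548] zmax 0.1217
rack 0.86 1937 (np.float64(314.0), np.float64(305.0)) [ 0.4862 -0.3241  0.0515] zmax 0.0567
rack 0.28 2077 (np.float64(244.0), np.float64(169.0)) [0.5253 0.2404 0.0551] zmax 0.1213
mallet 0.73 727 (np.float64(297.0), np.float64(221.0)) [ 0.5953 -0.0104  0.0027] zmax 0.0064
mallet 0.57 714 (np.float64(307.0), np.float64(207.0)) [ 0.6098 -0.0131  0.055 ] zmax 0.0939
mat 0.97 2747 (np.float64(361.0), np.float64(259.0)) [ 0.704  -0.216   0.0044] zmax 0.0078
mat 0.69 691 (np.float64(297.0), np.float64(221.0)) [ 0.5956 -0.0104  0.0028] zmax 0.0063
dome_stake 0.86 401 (np.float64(314.0), np.float64(286.0)) [ 0.5057 -0.2977  0.0802] zmax 0.1131
ridge_stake 0.87 496 (np.float64(329.0), np.float64(309.0)) [ 0.5049 -0.3732  0.086 ] zmax 0.1168
ball_hammer 0.69 752 (np.float64(235.0), np.float64(233.0)) [0.3991 0.0087 0.0211] zmax 0.027
oil_bottle 0.79 693 (np.float64(286.0), np.fl
[... 501 characters left out ...]
 [ 0.6397 -0.0063  0.059 ] zmax 0.0961
mat 0.78 4041 (np.float64(356.0), np.float64(145.0)) [ 0.7035 -0.208   0.0062] zmax 0.0097
mat 0.67 2415 (np.float64(344.0), np.float64(281.0)) [ 0.3557 -0.1797  0.0042] zmax 0.0078
dome_stake 0.86 367 (np.float64(394.0), np.float64(218.0)) [ 0.5081 -0.2784  0.0963] zmax 0.1152
ridge_stake 0.72 447 (np.float64(427.0), np.float64(218.0)) [ 0.508  -0.3531  0.0922] zmax 0.1195
ball_hammer 0.68 1101 (np.float64(267.0), np.float64(257.0)) [0.3971 0.0158 0.024 ] zmax 0.0283
oil_bottle 0.57 788 (np.float64(181.0), np.float64(144.0)) [0.6627 0.2192 0.1173] zmax 0.1812
oil_bottle 0.24 4149 (np.float64(165.0), np.float64(203.0)) [0.5278 0.261  0.073 ] zmax 0.1205
```

View pics/crop0.png

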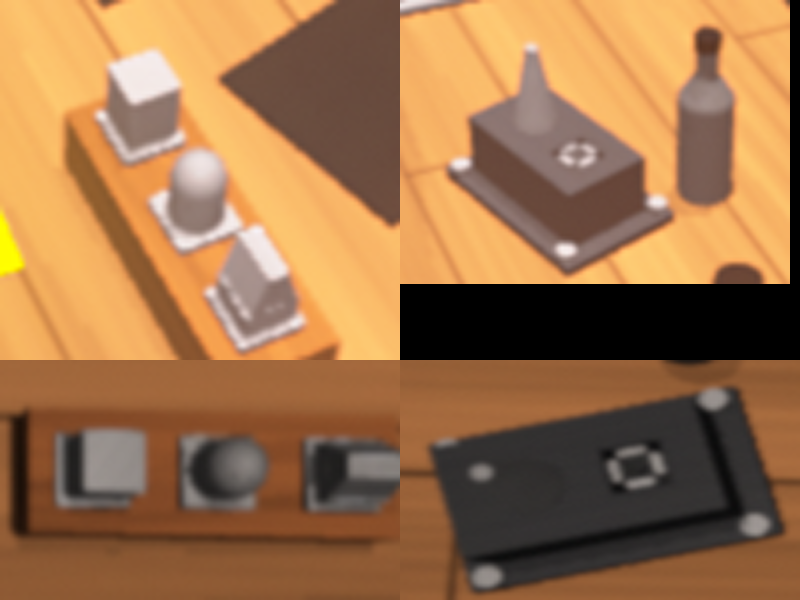

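The crop confirms it: the flat-topped stake is the upper left of the three, and the empty socket is the ring of bright jaws on the holder. Now the precise fits.

```bash
python3 - <<'E'
from h import *
def fit(name,n,Q,lo,hi,c,r):
    p=Q.reshape(-1,3); k=(p[:,2]>lo)&(p[:,2]<hi)&(np.hypot(p[:,0]-c[0],p[:,1]-c[1])<r); p=p[k]
    (x,y),(w,h),a=cv2.minAreaRect((p[:,:2]*1000).astype(np.float32))
    print(name,n,len(p),'rect c',round(x,1),round(y,1),'size',round(w,1),round(h,1),'ang',round(a,1),'mean',(p.mean(0)*1000).round(1),'med z',round(np.median(p[:,2])*1000,1))
for n in("side","top"):
    Q=cloud(n,np.load(n+'0.npy'))
    fit('staketop',n,Q,.109,.12,(.507,-.204),.035)
    fit('racktop',n,Q,.050,.060,(.505,-.28),.15)
    fit('holdertop',n,Q,.069,.081,(.53,.25),.11)
    fit('foot',n,Q,.008,.016,(.53,.25),.14)
    fit('mallethead',n,Q,.088,.1,(.60,-.0),.05)
    fit('handle',n,Q,.04,.062,(.69,-.01),.10)
    fit('mat',n,Q,.002,.012,(.60,.0),.1)
    fit('conetip',n,Q,.145,.17,(.53,.28),.06)
    fit('bottle',n,Q,.03,.19,(.665,.215),.06)
    fit('hammer',n,Q,.012,.035,(.4,.01),.12)
    fit('ridge',n,Q,.110,.125,(.508,-.355),.035)
    # socket: bright pixels on holder top
    im=cv2.imread(f'pics/{n}0.png').max(2); k=(im>130 if n=='side' else im>110)&(np.abs(Q[...,2]-.075)<.02)&(np.hypot(Q[...,0]-.53,Q[...,1]-.235)<.05)
    v,u=np.nonzero(k);print('socket px',n,k.sum(),u.mean(),v.mean(),(np.nanmean(Q[k],0)*1000).round(1), u.min(),u.max(),v.min(),v.max())
E
```

```text
staketop side 155 rect c 511.6 -213.1 size 35.4 37.1 ang 0.9 mean [ 511.4 -213.5  111.8] med z 111.7
racktop side 1169 rect c 512.6 -287.0 size 77.6 227.5 ang 0.8 mean [ 503.3 -306.7   54.1] med z 53.9
holdertop side 672 rect c 540.5 271.5 size 94.9 165.6 ang 16.8 mean [538.8 259.7  73.6] med z 73.6
foot side 416 rect c 554.8 274.0 size 162.9 199.2 ang 16.4 mean [527.  229.2  11.4] med z 11.1
mallethead side 121 rect c 600.1 0.6 size 43.7 38.5 ang 64.4 mean [6.001e+02 3.000e-01 9.260e+01] med z 92.7
handle side 322 rect c 677.9 -13.4 size 28.2 172.3 ang 85.4 mean [680.7 -15.5  53. ] med z 54.0
mat side 535 rect c 597.2 -2.6 size 171.9 191.3 ang 82.9 mean [603.1  -6.6   4.1] med z 3.6
conetip side 21 rect c 529.2 298.1 size 11.3 14.6 ang 59.9 mean [529.9 298.1 152.5] med z 152.6
bottle side 571 rect c 653.9 222.8 size 46.9 91.8 ang 74.4 mean [667.9 214.1  99.8] med z 99.0
hammer side 606 rect c 421.9 -0.3 size 87.7 190.0 ang 81.4 mean [405.5   8.8  21.3] med z 22.2
ridge side 110 rect c 511.9 -362.1 size 17.4 38.2 ang 2.6 mean [ 512.  -363.4  114.6] med z 114.9
socket px side 331 246.
[... 489 characters left out ...]
598.2 3.1 size 41.9 42.5 ang 64.1 mean [597.8   3.   93.8] med z 93.8
handle top 419 rect c 678.3 -3.0 size 43.8 165.7 ang 86.0 mean [692.7 -11.2  56.6] med z 57.3
mat top 1859 rect c 598.8 -1.2 size 196.0 194.7 ang 17.1 mean [602.2   7.5   4.3] med z 4.1
conetip top 53 rect c 528.0 301.2 size 14.9 13.4 ang 5.8 mean [527.9 300.1 154.6] med z 156.8
bottle top 735 rect c 670.2 226.0 size 49.4 55.3 ang 39.6 mean [664.  221.1 117.7] med z 119.5
hammer top 1033 rect c 424.8 16.5 size 187.4 85.6 ang 2.2 mean [404.5  14.9  23.5] med z 24.0
ridge top 130 rect c 510.5 -361.8 size 18.5 37.6 ang 1.8 mean [ 511.  -360.9  116.6] med z 117.3
socket px top 40 174.0 195.6 [547.5 238.5  73.1] 167 180 189 201
```

```bash
cat > plan.py <<'E'
import sys
from h import *
from scipy.spatial.transform import Rotation as Ro
# usage: plan.py x y z(mm) yaw_of_tool_y(deg) nrows
def plan(t,yaw,n,pos=None,R=None):
    s=readout.observe(); p=s['position'] if pos is None else pos; R=s['tool_rot'] if R is None else R
    a=np.radians(yaw); y=np.array([np.cos(a),np.sin(a),0]); z=np.array([0,0,-1.]); x=np.cross(y,z)
    Rt=np.stack([x,y,z],1); w=(Ro.from_matrix(R.T@Rt)).as_rotvec()
    p=p.copy(); R=R.copy(); rows=[]
    for i in range(n):
        d=R.T@((np.array(t)-p)/(n-i)); wr=Ro.from_matrix(R.T@Rt).as_rotvec()/(n-i)
        d=np.round(d,3 if n>1 else 4); wr=np.round(wr,3); rows.append([*d,*wr]); p=p+R@d; R=R@Ro.from_rotvec(wr).as_matrix()
    for i in range(0,n,5): print([float(v) for r in rows[i:i+5] for v in r])
    print('now',s['position'].round(4),'t',s['time_s'],'end',p.round(4),'maxstep',np.linalg.norm([r[:3] for r in rows],axis=1).max(),'maxrot',np.linalg.norm([r[3:] for r in rows],axis=1).max())
if __name__=='__main__':
    v=list(map(float,sys.argv[1:])); plan(np.array(v[:3])/1000,v[3],int(v[4]))
E
python3 plan.py 511 -212 200 0.6 18
```

```text
[-0.031, -0.03, 0.003, -0.0, -0.0, 0.065, -0.033, -0.028, 0.003, -0.0, -0.0, 0.065, -0.034, -0.026, 0.003, -0.0, -0.0, 0.065, -0.036, -0.024, 0.003, -0.0, -0.0, 0.065, -0.038, -0.022, 0.003, -0.0, -0.0, 0.064]
[-0.039, -0.019, 0.003, -0.0, -0.0, 0.065, -0.04, -0.017, 0.003, -0.0, -0.0, 0.064, -0.041, -0.014, 0.002, -0.0, -0.0, 0.065, -0.042, -0.011, 0.003, -0.0, -0.0, 0.064, -0.042, -0.009, 0.002, -0.0, 0.0, 0.065]
[-0.043, -0.006, 0.003, -0.0, 0.0, 0.064, -0.043, -0.003, 0.002, -0.0, 0.0, 0.065, -0.043, -0.0, 0.003, -0.0, 0.0, 0.064, -0.043, 0.003, 0.002, -0.0, 0.0, 0.065, -0.043, 0.005, 0.003, -0.0, 0.0, 0.064]
[-0.042, 0.008, 0.002, -0.0, 0.0, 0.065, -0.042, 0.011, 0.003, -0.0, 0.0, 0.064, -0.041, 0.014, 0.002, -0.0, 0.0, 0.065]
now [0.213  0.5071 0.2483] t 1.1 end [ 0.5113 -0.2118  0.2003] maxstep 0.04401136216933077 maxrot 0.065
```

Call:
drive_tool(
  series=[-0.031, -0.03, 0.003, 0, 0, 0.065, -0.033, -0.028, 0.003, 0, 0, 0.065, -0.034, -0.026, 0.003, 0, 0, 0.065, -0.036, -0.024, 0.003, 0, 0, 0.065, -0.038, -0.022, 0.003, 0, 0, 0.064],
  claw=1,
)

```text
time_s: 1.6
position: [0.2967, 0.3059, 0.2334]
tool_rot: [[-0.749, 0.662, 0.001], [0.662, 0.749, 0.0], [-0.0, 0.001, -1.0]]
ft_force: [1.3, -0.2, -0.6]
grip_width: 0.0853
```

Call:
drive_tool(
  series=[-0.039, -0.019, 0.003, 0, 0, 0.065, -0.04, -0.017, 0.003, 0, 0, 0.064, -0.041, -0.014, 0.002, 0, 0, 0.065, -0.042, -0.011, 0.003, 0, 0, 0.064, -0.042, -0.009, 0.002, 0, 0, 0.065],
)

```text
time_s: 2.1
position: [0.379, 0.1053, 0.2204]
tool_rot: [[-0.5, 0.866, 0.001], [0.866, 0.5, 0.0], [-0.0, 0.001, -1.0]]
ft_force: [0.5, 0.6, -0.1]
grip_width: 0.0856
```

Call:
drive_tool(
  series=[-0.043, -0.006, 0.003, 0, 0, 0.064, -0.043, -0.003, 0.002, 0, 0, 0.065, -0.043, 0, 0.003, 0, 0, 0.064, -0.043, 0.003, 0.002, 0, 0, 0.065, -0.043, 0.005, 0.003, 0, 0, 0.064],
)

```text
time_s: 2.6
position: [0.4617, -0.0943, 0.2074]
tool_rot: [[-0.2, 0.98, 0.001], [0.98, 0.2, -0.0], [-0.0, 0.001, -1.0]]
ft_force: [0.6, 0.0, -0.4]
grip_width: 0.0853
```

Call:
drive_tool(
  series=[-0.042, 0.008, 0.002, 0, 0, 0.065, -0.042, 0.011, 0.003, 0, 0, 0.064, -0.041, 0.014, 0.002, 0, 0, 0.065, 0, 0, 0, 0, 0, 0, 0, 0, 0, 0, 0, 0],
)

```text
time_s: 3.1
position: [0.5112, -0.2123, 0.1998]
tool_rot: [[-0.009, 1.0, -0.001], [1.0, 0.009, 0.001], [0.001, -0.001, -1.0]]
ft_force: [-0.4, 0.4, -0.2]
grip_width: 0.0855
```

```bash
python3 - <<'E'
from h import *
im,d=vision.get_image('side');cv2.imwrite('pics/s1.png',im)
s=readout.observe();print(s['position'],s['tool_rot'].round(3),s['grip_width'],s['q'].round(1),s['time_s'])
E
python3 plan.py 511.3 -212.3 91 0.6 4
```

```text
[ 0.51100714 -0.21144817  0.2000954 ] [[-0.01   1.    -0.001]
 [ 1.     0.01   0.001]
 [ 0.001 -0.001 -1.   ]] 0.08530925159014065 [-34.8  24.4  78.5   0.   77.1 -35.3] 3.15
[-0.0, 0.0, 0.027, -0.0, -0.0, -0.0, -0.0, 0.0, 0.027, -0.0, -0.0, -0.0, -0.0, 0.0, 0.028, -0.0, -0.0, -0.0, -0.001, 0.0, 0.027, -0.001, -0.001, -0.0]
now [ 0.511  -0.2114  0.2001] t 3.15 end [ 0.5109 -0.2124  0.0911] maxstep 0.028 maxrot 0.001414213562373095
```

View pics/s1.png

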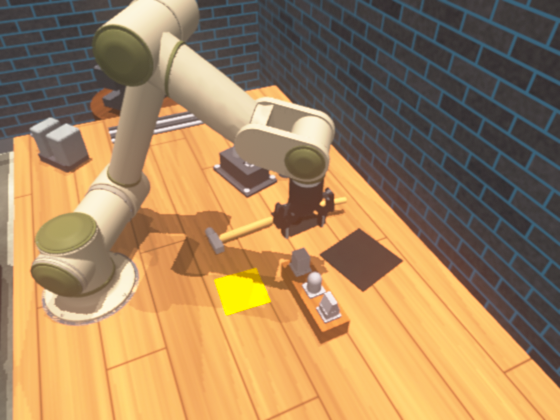

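The gripper (about (303,212) in the side view) hangs above the flat-topped stake at (300,261). I go down and close.

Call:
drive_tool(
  series=[0, 0, 0.027, 0, 0, 0, 0, 0, 0.027, 0, 0, 0, 0, 0, 0.028, 0, 0, 0, -0.001, 0, 0.027, 0, 0, 0, 0, 0, 0, 0, 0, 0],
)

```text
time_s: 3.65
position: [0.5098, -0.2108, 0.089]
tool_rot: [[-0.012, 1.0, -0.005], [1.0, 0.012, 0.004], [0.004, -0.005, -1.0]]
ft_force: [0.6, 0.7, -0.4]
grip_width: 0.0854
```

Call:
drive_tool(
  series=[0, 0, 0, 0, 0, 0, 0, 0, 0, 0, 0, 0, 0, 0, 0, 0, 0, 0, 0, 0, 0, 0, 0, 0, 0, 0, 0, 0, 0, 0],
  claw=-1,
  newtons=60,
)

```text
time_s: 4.15
position: [0.5116, -0.2131, 0.0927]
tool_rot: [[-0.01, 1.0, 0.001], [1.0, 0.01, -0.001], [-0.001, 0.001, -1.0]]
ft_force: [-2.2, 0.7, 7.2]
grip_width: 0.0356
```

Call:
drive_tool(
  series=[0, 0, 0, 0, 0, 0, 0, 0, 0, 0, 0, 0],
)

```text
time_s: 4.35
position: [0.5116, -0.2131, 0.0927]
tool_rot: [[-0.01, 1.0, 0.001], [1.0, 0.01, -0.001], [-0.001, 0.001, -1.0]]
ft_force: [-2.5, 1.2, 7.7]
grip_width: 0.0354
```

Call:
drive_tool(
  series=[0, 0, -0.02, 0, 0, 0, 0, 0, -0.03, 0, 0, 0, 0, 0, -0.04, 0, 0, 0, 0, 0, -0.04, 0, 0, 0, 0, 0, -0.03, 0, 0, 0],
)

```text
time_s: 4.85
position: [0.5111, -0.2126, 0.2535]
tool_rot: [[-0.01, 1.0, 0.001], [1.0, 0.01, -0.001], [-0.001, 0.001, -1.0]]
ft_force: [0.6, -0.3, -6.0]
grip_width: 0.0355
```

```bash
python3 - <<'E'
from h import *
s=readout.observe();print(s['position'],s['ft_force'],s['grip_width'],s['q'].round(1),s['time_s'])
E
python3 plan.py 548.8 239.2 240 16.7 12
```

```text
[ 0.51107754 -0.21263958  0.25354822] [ 0.60557855 -0.26298531 -6.01116004] 0.03553248233950884 [-34.8  21.9  73.2   0.   84.8 -35.4] 4.85
[0.038, 0.004, 0.001, 0.0, 0.0, -0.023, 0.037, 0.004, 0.001, 0.0, 0.0, -0.023, 0.037, 0.005, 0.001, 0.0, 0.0, -0.024, 0.037, 0.006, 0.001, 0.0, 0.0, -0.023, 0.037, 0.007, 0.001, 0.0, 0.0, -0.024]
[0.037, 0.008, 0.001, 0.0, 0.0, -0.023, 0.037, 0.009, 0.001, 0.0, 0.0, -0.024, 0.037, 0.01, 0.001, 0.0, 0.0, -0.023, 0.036, 0.01, 0.001, 0.0, 0.0, -0.024, 0.036, 0.011, 0.001, 0.0, 0.0, -0.023]
[0.036, 0.012, 0.002, 0.0, 0.0, -0.024, 0.036, 0.014, 0.001, 0.001, 0.001, -0.023]
now [ 0.5111 -0.2126  0.2535] t 4.85 end [0.5491 0.2395 0.2403] maxstep 0.03863935817272331 maxrot 0.024
```

The wrist reads −6.0 N, which matches a 0.6 kg stake in the grip. I carry it to the socket.

Call:
drive_tool(
  series=[0.038, 0.004, 0.001, 0, 0, -0.023, 0.037, 0.004, 0.001, 0, 0, -0.023, 0.037, 0.005, 0.001, 0, 0, -0.024, 0.037, 0.006, 0.001, 0, 0, -0.023, 0.037, 0.007, 0.001, 0, 0, -0.024],
)

```text
time_s: 5.35
position: [0.5262, -0.024, 0.2459]
tool_rot: [[-0.127, 0.992, -0.002], [0.992, 0.127, 0.0], [0.001, -0.001, -1.0]]
ft_force: [1.3, 0.2, -6.4]
grip_width: 0.0355
```

Call:
drive_tool(
  series=[0.037, 0.008, 0.001, 0, 0, -0.023, 0.037, 0.009, 0.001, 0, 0, -0.024, 0.037, 0.01, 0.001, 0, 0, -0.023, 0.036, 0.01, 0.001, 0, 0, -0.024, 0.036, 0.011, 0.001, 0, 0, -0.023],
)

```text
time_s: 5.85
position: [0.5418, 0.1645, 0.2408]
tool_rot: [[-0.243, 0.97, -0.002], [0.97, 0.243, -0.0], [0.0, -0.002, -1.0]]
ft_force: [0.6, 0.3, -7.1]
grip_width: 0.0351
```

Call:
drive_tool(
  series=[0.036, 0.012, 0.002, 0, 0, -0.024, 0.036, 0.014, 0.001, 0, 0, -0.023, 0, 0, 0, 0, 0, 0, 0, 0, 0, 0, 0, 0],
)

```text
time_s: 6.25
position: [0.5488, 0.2398, 0.2374]
tool_rot: [[-0.288, 0.958, -0.002], [0.958, 0.288, -0.001], [-0.0, -0.002, -1.0]]
ft_force: [0.5, -0.5, -7.4]
grip_width: 0.0357
```

```bash
python3 - <<'E'
from h import *
o=[]
for n in('side','top'):
    im,d=vision.get_image(n);np.save(n+'2.npy',d);cv2.imwrite(f'pics/{n}2raw.png',im)
    o.append(cv2.resize(im[90:210,180:320] if n=='side' else im[140:260,110:250],(400,343),interpolation=cv2.INTER_CUBIC))
cv2.imwrite('pics/c2.png',np.hstack(o))
s=readout.observe();print(s['position'],s['tool_rot'].round(3),s['ft_force'],s['q'].round(1),s['time_s'])
E
```

```text
[0.54915211 0.23853301 0.23792551] [[-0.286  0.958 -0.001]
 [ 0.958  0.286 -0.001]
 [-0.    -0.001 -1.   ]] [-0.10292042 -0.94936883 -6.19514481] [12.2 27.2 67.2 -0.  85.7 -4.5] 6.35
```

View pics/c2.png

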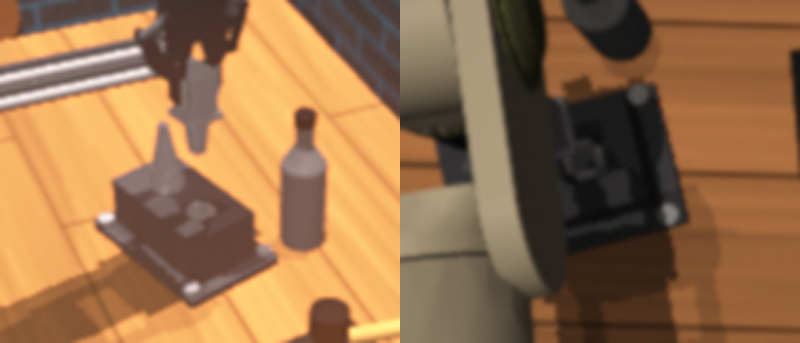

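```bash
python3 - <<'E'
from h import *
im,d=vision.get_image('side')
s=readout.observe();t=s['position'];R=s['tool_rot']
yh=R[:,1];xh=R[:,0]
def wire(o,col,img,S,off):
    for z,h in((0,22),(8,22),(8,18),(58,18),(0,11),(-45,7.4)):
        c=[o+(xh*a+yh*b)*h/1000+np.array([0,0,z/1000]) for a,b in((1,1),(1,-1),(-1,-1),(-1,1))]
        q=((proj('side',np.array(c))+.5-off)*S).astype(int); cv2.polylines(img,[q],True,col,1)
off=np.array([215,95]);S=8
cr=cv2.resize(im[95:170,215:310],None,fx=S,fy=S,interpolation=cv2.INTER_CUBIC)
wire(t-np.array([0,0,.0377]),(0,0,255),cr,S,off)
wire(t-np.array([0,0,.0377])+np.array([.002,-.0013,-.001]),(0,255,0),cr,S,off)
cv2.imwrite('pics/w2.png',cr)
E
```

```text
(no output)
```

View pics/w2.png

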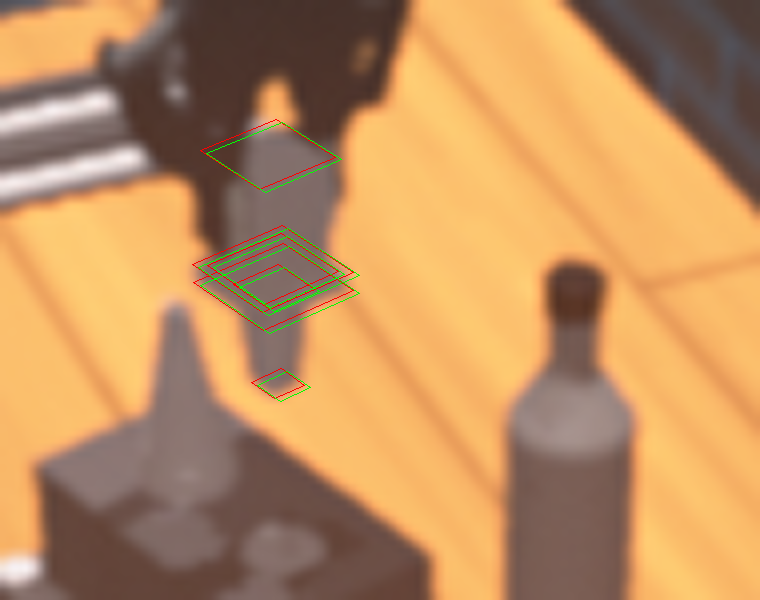

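```bash
python3 - <<'E'
from h import *
for n in('side','top'):vision.get_image(n)
def at(n,u,v,z):
    c=vision.calibration(n); f=210/np.tan(np.radians(c['vfov']/2)); T=c['cam_to_world']
    r=T[:3,:3]@np.array([(u-c['cx'])/f,(v-c['cy'])/f,1]); return T[:3,3]+r*(z-T[2,3])/r[2]
print(at('side',249.9,163.4,.075)*1e3, at('top',115+(637-400)/4,160+(466-360)/4,.075)*1e3)
a=np.radians(16.6);X=np.array([np.cos(a),np.sin(a),0]);Y=np.array([-X[1],X[0],0])
o=[]
for n,off,S,sz,ts in(('side',(205,125),8,(50,75),.0),('top',(115,160),4,(75,100),0)):
    im=cv2.imread(f'pics/{n}0.png'); cr=cv2.resize(im[off[1]:off[1]+sz[0],off[0]:off[0]+sz[1]],None,fx=S,fy=S,interpolation=cv2.INTER_CUBIC)
    c0={'side':np.array([.5403,.2718,0]),'top':np.array([.5371,.2739,0])}[n]
    for c,col in((c0,(0,0,255)),):
        for cx,cy,hx,hy,z in((0,0,45,80,75),(0,-35,9.9,9.9,75),(0,0,65,100,12),(0,0,65,100,0)):
            p=np.array([c+X*(cx+s1*hx)/1e3+Y*(cy+s2*hy)/1e3+[0,0,z/1e3] for s1,s2 in((1,1),(1,-1),(-1,-1),(-1,1))])
            cv2.polylines(cr,[((proj(n,p)+.5-off)*S).astype(int)],True,col,1)
    cr=cr[:400];cr=cv2.copyMakeBorder(cr,0,400-cr.shape[0],0,0,0);o.append(cr)
cv2.imwrite('pics/w3.png',np.vstack([o[0],cv2.copyMakeBorder(o[1],0,0,0,200,0)])[:,:600] if 0 else o[0]);cv2.imwrite('pics/w3b.png',o[1])
E
```

```text
[547.63302887 236.26212474  75.        ] [569.02162827 238.63948274  75.        ]
```

View pics/w3.png

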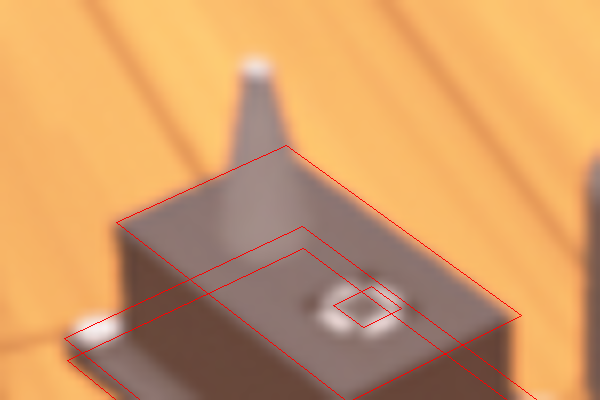

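View pics/w3b.png

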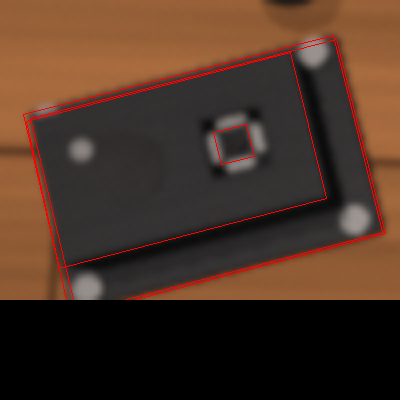

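Stake-to-socket displacement, measured within each camera frame, puts the target TCP at about (549.0, 238.6) mm, and the arm is at (549.15, 238.5). In the side image the shank tip lies at (249.4,143), above the ring at (250,163.5). I lower in stages.

Call:
drive_tool(
  series=[0, 0, 0.025, 0, 0, 0, 0, 0, 0.025, 0, 0, 0, 0, 0, 0.02, 0, 0, 0, 0, 0, 0, 0, 0, 0, 0, 0, 0, 0, 0, 0],
)

```text
time_s: 7.0
position: [0.5498, 0.2389, 0.1691]
tool_rot: [[-0.286, 0.958, 0.001], [0.958, 0.286, 0.0], [-0.0, 0.001, -1.0]]
ft_force: [0.8, -0.2, -5.2]
grip_width: 0.0354
```

```bash
python3 - <<'E'
from h import *
o=[]
for n in('side','top'):
    im,d=vision.get_image(n)
    o.append(cv2.resize(im[110:185,205:300] if n=='side' else im[160:235,130:225],(400,316),interpolation=cv2.INTER_CUBIC))
cv2.imwrite('pics/c3.png',np.hstack(o))
s=readout.observe();print(s['position'],s['ft_force'],s['time_s'])
E
```

```text
[0.55009341 0.23916112 0.16991007] [ 0.14023915 -0.37781139 -6.14409959] 7.1
```

View pics/c3.png

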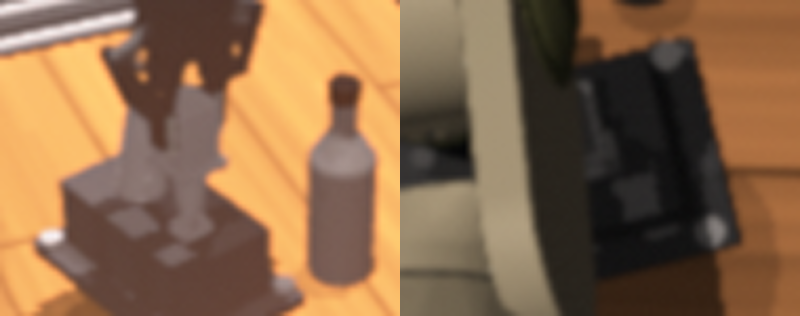

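The tip stands just above the socket ring (crop (190,225)), in line with it. I continue down slowly, with 1 mm back along the jaw axis.

Call:
drive_tool(
  series=[0, -0.001, 0.006, 0, 0, 0, 0, 0, 0.006, 0, 0, 0, 0, 0, 0.006, 0, 0, 0, 0, 0, 0, 0, 0, 0],
)

```text
time_s: 7.5
position: [0.548, 0.2389, 0.1492]
tool_rot: [[-0.287, 0.958, -0.002], [0.958, 0.287, -0.0], [0.0, -0.002, -1.0]]
ft_force: [0.2, 0.6, -5.7]
grip_width: 0.0359
```

Call:
drive_tool(
  series=[0, 0, 0.005, 0, 0, 0, 0, 0, 0.005, 0, 0, 0, 0, 0, 0.005, 0, 0, 0, 0, 0, 0, 0, 0, 0],
)

```text
time_s: 7.9
position: [0.5484, 0.2389, 0.1345]
tool_rot: [[-0.287, 0.958, -0.001], [0.958, 0.287, -0.0], [0.0, -0.001, -1.0]]
ft_force: [1.0, 0.1, -6.0]
grip_width: 0.0353
```

Call:
drive_tool(
  series=[0, 0, 0.004, 0, 0, 0, 0, 0, 0.004, 0, 0, 0, 0, 0, 0, 0, 0, 0],
)

```text
time_s: 8.2
position: [0.5486, 0.2392, 0.1269]
tool_rot: [[-0.287, 0.958, 0.0], [0.958, 0.287, 0.0], [0.0, 0.0, -1.0]]
ft_force: [2.0, 2.3, -9.1]
grip_width: 0.0351
```

Call:
drive_tool(
  series=[0, 0, 0.002, 0, 0, 0, 0, 0, 0, 0, 0, 0, 0, 0, 0, 0, 0, 0],
)

```text
time_s: 8.5
position: [0.5487, 0.2392, 0.1254]
tool_rot: [[-0.287, 0.958, 0.001], [0.958, 0.287, 0.001], [0.0, 0.001, -1.0]]
ft_force: [2.5, 1.7, -6.6]
grip_width: 0.0356
```

Call:
drive_tool(
  series=[0, 0, 0.001, 0, 0, 0, 0, 0, 0, 0, 0, 0, 0, 0, 0, 0, 0, 0],
)

```text
time_s: 8.8
position: [0.5487, 0.2392, 0.1246]
tool_rot: [[-0.287, 0.958, 0.001], [0.958, 0.287, 0.0], [0.0, 0.001, -1.0]]
ft_force: [2.3, 2.1, -2.7]
grip_width: 0.0354
```

Call:
drive_tool(
  series=[0, 0, 0, 0, 0, 0, 0, 0, 0, 0, 0, 0, 0, 0, 0, 0, 0, 0, 0, 0, 0, 0, 0, 0, 0, 0, 0, 0, 0, 0],
  claw=1,
)

```text
time_s: 9.3
position: [0.5484, 0.2389, 0.1244]
tool_rot: [[-0.287, 0.958, -0.0], [0.958, 0.287, -0.0], [-0.0, -0.0, -1.0]]
ft_force: [0.4, 0.5, 0.4]
grip_width: 0.0852
```

```bash
python3 - <<'E'
from h import *
o=[]
for n in('side','top'):
    im,d=vision.get_image(n)
    o.append(cv2.resize(im[110:185,205:300] if n=='side' else im[160:235,130:225],(400,316),interpolation=cv2.INTER_CUBIC))
cv2.imwrite('pics/c4.png',np.hstack(o))
s=readout.observe();print(s['position'],s['ft_force'],s['time_s'],s['grip_width'])
E
```

```text
[0.5484466  0.23891812 0.12436945] [-0.13917055  0.03203729 -0.54001517] 9.4 0.08555212361725331
```

View pics/c4.png

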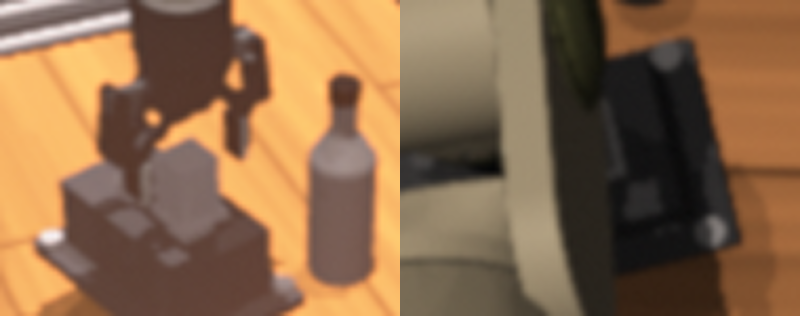

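The stake stands proud in the socket at crop (187,190), with the fingers clear of it. I retract and refit the mallet.

Call:
drive_tool(
  series=[0, 0, -0.03, 0, 0, 0, 0, 0, -0.035, 0, 0, 0, 0, 0, -0.04, 0, 0, 0, 0, 0, -0.035, 0, 0, 0, 0, 0, 0, 0, 0, 0],
)

```text
time_s: 9.9
position: [0.5497, 0.2393, 0.2695]
tool_rot: [[-0.287, 0.958, 0.009], [0.958, 0.287, 0.002], [-0.001, 0.01, -1.0]]
ft_force: [-0.3, 0.6, 0.2]
grip_width: 0.0853
```

```bash
python3 - <<'E'
from h import *
for n in('side','top'):
    Q=cloud(n,np.load(n+'0.npy')); m=cv2.imread(f'pics/{n}0.png')
    b,g,r=[m[...,i].astype(int) for i in range(3)]
    k=(Q[...,2]>.045)&(Q[...,2]<.068)&(np.hypot(Q[...,0]-.69,Q[...,1]+.01)<.1)&(r>b*1.6)&(r>100)
    p=Q[k]; l=cv2.fitLine((p[:,:2]*1000).astype(np.float32),cv2.DIST_HUBER,0,.01,.01).ravel()
    t=(p[:,:2]*1000-l[2:])@l[:2]
    print(n,k.sum(),l,np.degrees(np.arctan2(l[1],l[0])),'ends',l[2:]+l[:2]*t.min(),l[2:]+l[:2]*t.max())
im,d=vision.get_image('side');Q=cloud('side',d)
p=Q.reshape(-1,3);p=p[(p[:,2]>.12)&(p[:,2]<.16)&(np.hypot(p[:,0]-.549,p[:,1]-.239)<.03)]
print('stake top',len(p),np.median(p[:,2]),cv2.minAreaRect((p[:,:2]*1000).astype(np.float32)))
cv2.imwrite('pics/c5.png',im)
E
```

```text
side 296 [ 9.9469596e-01 -1.0285887e-01  6.8597211e+02 -1.6118633e+01] -5.903821 ends [591.89324841  -6.39018803] [763.36573646 -24.12170323]
top 411 [ 9.8959386e-01 -1.4388891e-01  6.9398810e+02 -1.1348912e+01] -8.2729435 ends [628.1199838   -1.77155809] [760.43096963 -21.00983721]
stake top 147 0.13749881517117635 ((549.0310668945312, 238.37606811523438), (39.05278015136719, 39.36128234863281), 16.615013122558594)
```

View pics/c5.png

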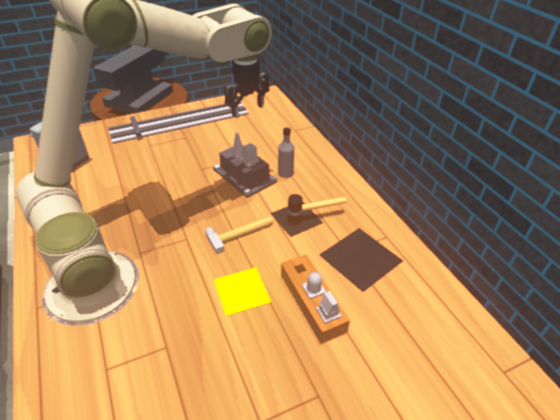

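The stake stands at about (549.0, 238.4) mm, its top at about 138 mm, so it is roughly 5–6 mm proud, leaning on nothing. The mallet head is at about (599.5, 2), handle yaw −8.2°.

```bash
python3 plan.py 651 -5.5 240 81.8 10
```

```text
[-0.026, 0.003, 0.003, 0.0, 0.0, -0.114, -0.027, -0.0, 0.003, 0.0, 0.0, -0.114, -0.026, -0.003, 0.003, 0.0, 0.0, -0.114, -0.026, -0.006, 0.003, 0.0, 0.001, -0.114, -0.025, -0.009, 0.002, 0.001, 0.0, -0.113]
[-0.024, -0.012, 0.003, 0.0, 0.001, -0.114, -0.022, -0.015, 0.002, 0.001, 0.0, -0.113, -0.02, -0.017, 0.003, 0.0, 0.001, -0.114, -0.018, -0.019, 0.002, 0.001, 0.0, -0.113, -0.016, -0.021, 0.003, 0.0, 0.001, -0.114]
now [0.5489 0.2391 0.2665] t 9.95 end [ 0.6512 -0.0052  0.2396] maxstep 0.02716615541441225 maxrot 0.11400438588054408
```

Call:
drive_tool(
  series=[-0.026, 0.003, 0.003, 0, 0, -0.114, -0.027, 0, 0.003, 0, 0, -0.114, -0.026, -0.003, 0.003, 0, 0, -0.114, -0.026, -0.006, 0.003, 0, 0, -0.114, -0.025, -0.009, 0.002, 0, 0, -0.113],
)

```text
time_s: 10.45
position: [0.6005, 0.116, 0.2484]
tool_rot: [[-0.761, 0.649, -0.003], [0.649, 0.761, -0.0], [0.002, -0.002, -1.0]]
ft_force: [-0.6, 0.4, 0.2]
grip_width: 0.0853
```

Call:
drive_tool(
  series=[-0.024, -0.012, 0.003, 0, 0, -0.114, -0.022, -0.015, 0.002, 0, 0, -0.113, -0.02, -0.017, 0.003, 0, 0, -0.114, -0.018, -0.019, 0.002, 0, 0, -0.113, -0.016, -0.021, 0.003, 0, 0, -0.114],
)

```text
time_s: 10.95
position: [0.6505, -0.0064, 0.2356]
tool_rot: [[-0.99, 0.138, -0.003], [0.138, 0.99, 0.0], [0.003, 0.0, -1.0]]
ft_force: [0.3, 1.0, 0.5]
grip_width: 0.0858
```

Call:
drive_tool(
  series=[0, 0, 0.03, 0, 0, 0, 0, 0, 0.03, 0, 0, 0, 0, 0, 0.02, 0, 0, 0, 0, 0, 0, 0, 0, 0, 0, 0, 0, 0, 0, 0],
)

```text
time_s: 11.45
position: [0.6505, -0.0054, 0.1571]
tool_rot: [[-0.99, 0.142, -0.001], [0.142, 0.99, 0.0], [0.001, -0.0, -1.0]]
ft_force: [-0.2, -0.1, -0.3]
grip_width: 0.0857
```

```bash
python3 - <<'E'
from h import *
o=[]
for n in('side','top'):
    im,d=vision.get_image(n)
    o.append(cv2.resize(im[160:235,260:355] if n=='side' else im[105:205,225:352],(400,316),interpolation=cv2.INTER_CUBIC))
cv2.imwrite('pics/c6.png',np.hstack(o))
s=readout.observe();print(s['position'],s['tool_rot'].round(3),s['q'].round(1),s['time_s'])
E
python3 plan.py 651 -5.5 50 81.8 4
```

```text
[ 0.65103716 -0.00539626  0.15845828] [[-0.99   0.142  0.002]
 [ 0.142  0.99  -0.   ]
 [-0.002 -0.    -1.   ]] [-10.9  35.8  64.9   0.   79.2 -92.7] 11.55
[0.0, -0.0, 0.027, -0.0, 0.0, 0.0, 0.0, -0.0, 0.027, -0.0, 0.001, 0.0, 0.0, -0.0, 0.027, -0.0, 0.0, 0.0, 0.0, -0.0, 0.027, -0.0, 0.001, 0.0]
now [ 0.651  -0.0054  0.1585] t 11.55 end [ 0.6512 -0.0054  0.0505] maxstep 0.027 maxrot 0.001
```

View pics/c6.png

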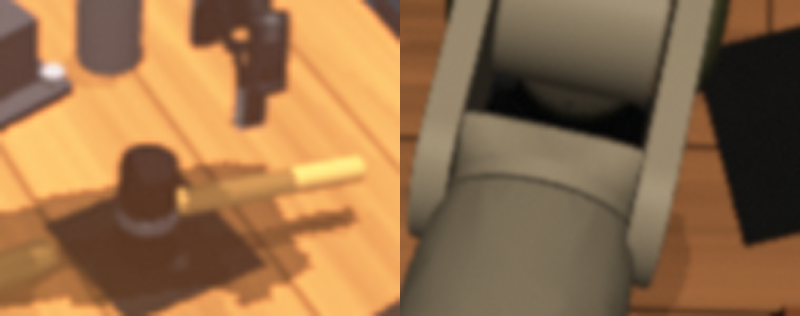

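The fingers straddle the handle beyond the head (side crop: finger (250,110), head (148,185), handle (270,185)). I go down.

Call:
drive_tool(
  series=[0, 0, 0.03, 0, 0, 0, 0, 0, 0.03, 0, 0, 0, 0, 0, 0.03, 0, 0, 0, 0, 0, 0.016, 0, 0, 0, 0, 0, 0, 0, 0, 0],
)

```text
time_s: 12.05
position: [0.65, -0.0053, 0.0501]
tool_rot: [[-0.99, 0.142, -0.003], [0.142, 0.99, 0.0], [0.003, 0.0, -1.0]]
ft_force: [-0.1, -0.4, -0.5]
grip_width: 0.0856
```

Call:
drive_tool(
  series=[0, 0, 0, 0, 0, 0, 0, 0, 0, 0, 0, 0, 0, 0, 0, 0, 0, 0, 0, 0, 0, 0, 0, 0, 0, 0, 0, 0, 0, 0],
  claw=-1,
  newtons=120,
)

```text
time_s: 12.55
position: [0.6511, -0.0052, 0.0521]
tool_rot: [[-0.99, 0.143, 0.002], [0.143, 0.99, 0.0], [-0.002, 0.001, -1.0]]
ft_force: [-1.2, 1.8, 4.1]
grip_width: 0.0164
```

Call:
drive_tool(
  series=[0, 0, 0, 0, 0, 0, 0, 0, 0, 0, 0, 0, 0, 0, 0, 0, 0, 0],
)

```text
time_s: 12.85
position: [0.6511, -0.0052, 0.0521]
tool_rot: [[-0.99, 0.142, 0.002], [0.142, 0.99, 0.0], [-0.002, 0.0, -1.0]]
ft_force: [2.1, 2.2, 5.6]
grip_width: 0.0163
```

```bash
python3 - <<'E'
from h import *
im,d=vision.get_image('side')
cv2.imwrite('pics/c7.png',cv2.resize(im[160:235,260:355],(600,474),interpolation=cv2.INTER_CUBIC))
s=readout.observe();print(s['position'],s['tool_rot'].round(3),s['ft_force'],s['grip_width'],s['time_s'])
E
```

```text
[ 0.65111849 -0.00521741  0.05206179] [[-0.99   0.142  0.002]
 [ 0.142  0.99   0.   ]
 [-0.002  0.    -1.   ]] [1.19674181 1.38483308 5.77988085] 0.016866514245689412 12.9
```

View pics/c7.png

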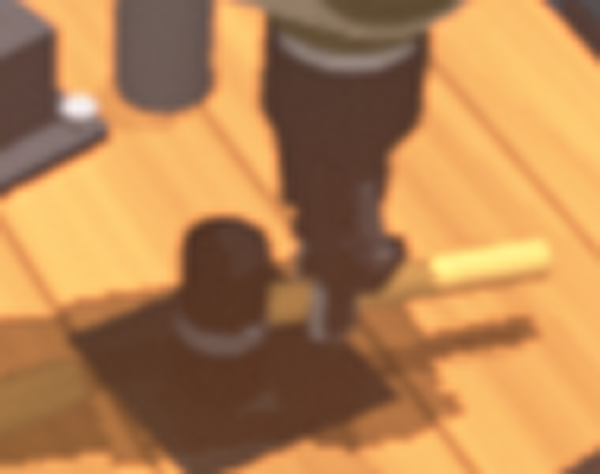

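Call:
drive_tool(
  series=[0, 0, -0.01, 0, 0, 0, 0, 0, -0.02, 0, 0, 0, 0, 0, -0.03, 0, 0, 0, 0, 0, 0, 0, 0, 0, 0, 0, 0, 0, 0, 0],
)

```text
time_s: 13.4
position: [0.6502, -0.0055, 0.1108]
tool_rot: [[-0.99, 0.142, -0.001], [0.142, 0.99, -0.0], [0.001, -0.0, -1.0]]
ft_force: [-0.8, 0.5, -4.8]
grip_width: 0.0165
```

```bash
python3 - <<'E'
from h import *
im,d=vision.get_image('side')
cv2.imwrite('pics/c8.png',cv2.resize(im[140:235,260:355],(600,600),interpolation=cv2.INTER_CUBIC))
s=readout.observe();print(s['position'],s['tool_rot'].round(3),s['ft_force'],s['wrist_torque'],s['grip_width'],s['time_s'])
E
```

```text
[ 0.64981958 -0.00539659  0.10987252] [[-0.99   0.142 -0.003]
 [ 0.142  0.99   0.   ]
 [ 0.003 -0.    -1.   ]] [-0.21494753 -0.23290973 -4.41227173] [-0.06688575 -0.17015283 -0.01243081] 0.016484637570411464 13.45
```

View pics/c8.png

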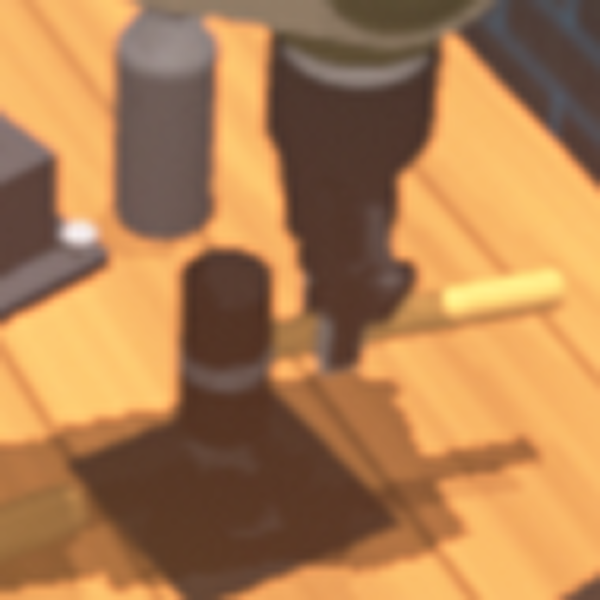

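The mallet is lifted and upright. The wrist reads −4.4 N, which matches 0.45 kg. I carry it over the stake with the handle turned toward −y, clear of the bottle and the cone.

Call:
drive_tool(
  series=[0, 0, -0.035, 0, 0, 0, 0, 0, -0.04, 0, 0, 0, 0, 0, -0.04, 0, 0, 0, 0, 0, -0.025, 0, 0, 0, 0, 0, 0, 0, 0, 0],
)

```text
time_s: 13.95
position: [0.6513, -0.0056, 0.2534]
tool_rot: [[-0.99, 0.142, 0.004], [0.142, 0.99, -0.001], [-0.004, -0.0, -1.0]]
ft_force: [-0.1, 0.0, -4.8]
grip_width: 0.0164
```

```bash
python3 plan.py 562.5 188.5 245 15 12
```

```text
[0.01, 0.015, 0.001, 0.0, 0.0, 0.097, 0.011, 0.014, 0.001, 0.0, 0.0, 0.097, 0.012, 0.013, 0.001, 0.0, 0.0, 0.097, 0.014, 0.012, 0.001, 0.0, 0.0, 0.097, 0.015, 0.01, 0.0, 0.0, 0.0, 0.097]
[0.015, 0.009, 0.001, 0.0, 0.0, 0.097, 0.016, 0.007, 0.0, 0.001, 0.001, 0.097, 0.017, 0.006, 0.001, 0.0, 0.0, 0.097, 0.017, 0.004, 0.0, 0.001, 0.001, 0.098, 0.018, 0.002, 0.001, 0.0, 0.0, 0.097]
[0.017, 0.0, 0.0, 0.001, 0.001, 0.098, 0.018, -0.001, 0.001, 0.0, 0.0, 0.097]
now [ 0.6513 -0.0056  0.2534] t 13.95 end [0.5626 0.1887 0.2449] maxstep 0.018466185312619388 maxrot 0.09801020355044673
```

Call:
drive_tool(
  series=[0.01, 0.015, 0.001, 0, 0, 0.097, 0.011, 0.014, 0.001, 0, 0, 0.097, 0.012, 0.013, 0.001, 0, 0, 0.097, 0.014, 0.012, 0.001, 0, 0, 0.097, 0.015, 0.01, 0, 0, 0, 0.097],
)

```text
time_s: 14.45
position: [0.6117, 0.0769, 0.2435]
tool_rot: [[-0.807, 0.591, -0.006], [0.591, 0.807, 0.0], [0.005, -0.003, -1.0]]
ft_force: [-0.7, 0.1, -3.5]
grip_width: 0.0162
```

Call:
drive_tool(
  series=[0.015, 0.009, 0.001, 0, 0, 0.097, 0.016, 0.007, 0, 0, 0, 0.097, 0.017, 0.006, 0.001, 0, 0, 0.097, 0.017, 0.004, 0, 0, 0, 0.098, 0.018, 0.002, 0.001, 0, 0, 0.097],
)

```text
time_s: 14.95
position: [0.5755, 0.1575, 0.2408]
tool_rot: [[-0.438, 0.899, -0.006], [0.899, 0.438, -0.001], [0.002, -0.005, -1.0]]
ft_force: [0.4, 0.2, -4.4]
grip_width: 0.0164
```

Call:
drive_tool(
  series=[0.017, 0, 0, 0, 0, 0.098, 0.018, -0.001, 0.001, 0, 0, 0.097, 0, 0, 0, 0, 0, 0, 0, 0, 0, 0, 0, 0],
)

```text
time_s: 15.35
position: [0.5613, 0.1886, 0.241]
tool_rot: [[-0.261, 0.965, -0.004], [0.965, 0.261, -0.001], [-0.0, -0.004, -1.0]]
ft_force: [0.4, -0.1, -4.7]
grip_width: 0.0163
```

```bash
python3 - <<'E'
from h import *
im,d=vision.get_image('side');np.save('side9.npy',d);cv2.imwrite('pics/c9raw.png',im)
cv2.imwrite('pics/c9.png',cv2.resize(im[90:200,190:310],(655,600),interpolation=cv2.INTER_CUBIC))
s=readout.observe();t=s['position'];R=s['tool_rot'];print(t,R.round(3),s['ft_force'],s['wrist_torque'],s['grip_width'],s['time_s'])
h=t+R[:,0]*.052;h[2]=t[2]-.048;print('head face',h,proj('side',h),'stake top',proj('side',[.549,.2387,.1388]))
Q=cloud('top',np.load('top0.npy'));im=cv2.imread('pics/top0.png')
k=(im.max(2)<45)&(np.abs(Q[...,2])<.012)&(np.hypot(Q[...,0]-.6,Q[...,1])<.095)
p=Q[k];print('mat',cv2.minAreaRect((p[:,:2]*1000).astype(np.float32)))
E
```

```text
[0.56169097 0.18824016 0.24146845] [[-0.26   0.966 -0.003]
 [ 0.966  0.26  -0.001]
 [-0.    -0.003 -1.   ]] [-0.52080636 -0.30388994 -4.75277697] [-0.24066016 -0.05870227 -0.03938231] 0.01675269617621016 15.4
head face [0.54815101 0.23844643 0.19346845] [[248.43383438 132.26934671]] stake top [[249.30607357 146.79815586]]
mat ((610.345947265625, 9.56591796875), (116.52572631835938, 114.2462387084961), 6.994638442993164)
```

View pics/c9.png

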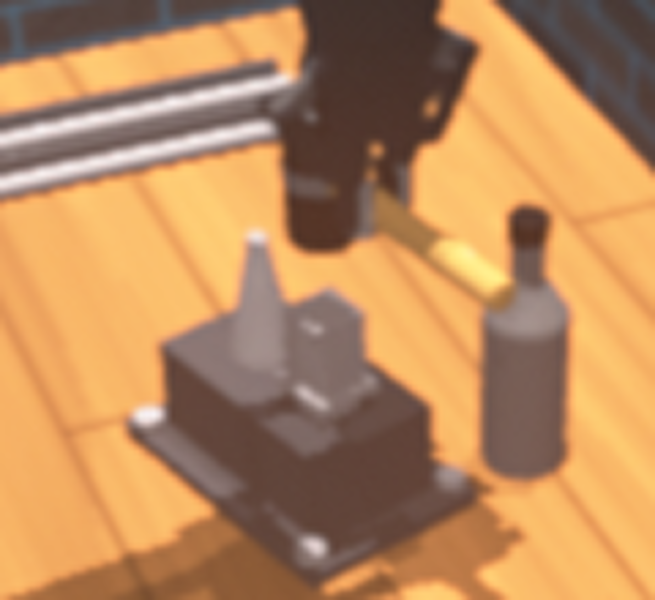

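The mallet head (crop (322,235)) hangs right over the stake top (crop (328,305)), and the handle passes in front of the bottle. I come down to just above contact, then strike.

Call:
drive_tool(
  series=[0, 0.001, 0.015, 0, 0, 0, 0, 0, 0.015, 0, 0, 0, 0, 0, 0.01, 0, 0, 0, 0, 0, 0, 0, 0, 0],
)

```text
time_s: 15.8
position: [0.5624, 0.1884, 0.2014]
tool_rot: [[-0.259, 0.966, -0.004], [0.966, 0.259, -0.001], [0.0, -0.004, -1.0]]
ft_force: [0.7, 0.3, -4.0]
grip_width: 0.0163
```

Call:
drive_tool(
  series=[0, 0, 0.012, 0, 0, 0, 0, 0, 0.008, 0, 0, 0, 0, 0, 0, 0, 0, 0],
)

```text
time_s: 16.1
position: [0.5635, 0.1888, 0.1834]
tool_rot: [[-0.259, 0.966, 0.002], [0.966, 0.259, 0.0], [-0.0, 0.002, -1.0]]
ft_force: [1.8, -0.9, -1.7]
grip_width: 0.0162
```

Call:
drive_tool(
  series=[0, 0, 0.002, 0, 0, 0, 0, 0, 0, 0, 0, 0],
)

```text
time_s: 16.3
position: [0.5637, 0.1887, 0.1827]
tool_rot: [[-0.259, 0.966, 0.003], [0.966, 0.259, -0.0], [-0.001, 0.003, -1.0]]
ft_force: [0.7, -4.5, 6.5]
grip_width: 0.0162
```

Call:
drive_tool(
  series=[0, 0, 0.002, 0, 0, 0, 0, 0, 0, 0, 0, 0],
)

```text
time_s: 16.5
position: [0.5639, 0.1885, 0.1814]
tool_rot: [[-0.259, 0.966, 0.005], [0.966, 0.259, -0.001], [-0.002, 0.004, -1.0]]
ft_force: [0.3, -4.2, 9.7]
grip_width: 0.0164
```

Call:
drive_tool(
  series=[0, 0, 0.002, 0, 0, 0, 0, 0, 0, 0, 0, 0],
)

```text
time_s: 16.7
position: [0.5643, 0.1881, 0.1805]
tool_rot: [[-0.259, 0.966, 0.006], [0.966, 0.259, -0.001], [-0.003, 0.006, -1.0]]
ft_force: [-0.3, -7.8, 17.1]
grip_width: 0.0163
```

Call:
drive_tool(
  series=[0, 0, 0.002, 0, 0, 0, 0, 0, 0, 0, 0, 0],
)

```text
time_s: 16.9
position: [0.5647, 0.1876, 0.1798]
tool_rot: [[-0.258, 0.966, 0.008], [0.966, 0.259, -0.002], [-0.004, 0.007, -1.0]]
ft_force: [-2.0, -12.1, 24.0]
grip_width: 0.0163
```

```bash
python3 - <<'E'
from h import *
im,d=vision.get_image('side')
cv2.imwrite('pics/c10.png',cv2.resize(im[110:190,210:300],(675,600),interpolation=cv2.INTER_CUBIC))
s=readout.observe();t=s['position'];print(t,s['ft_force'],s['wrist_torque'])
E
```

```text
[0.56466832 0.18766675 0.17983375] [ -1.59593711 -11.4756247   24.06532855] [-1.41675285  0.58195535  0.15558099]
```

View pics/c10.png

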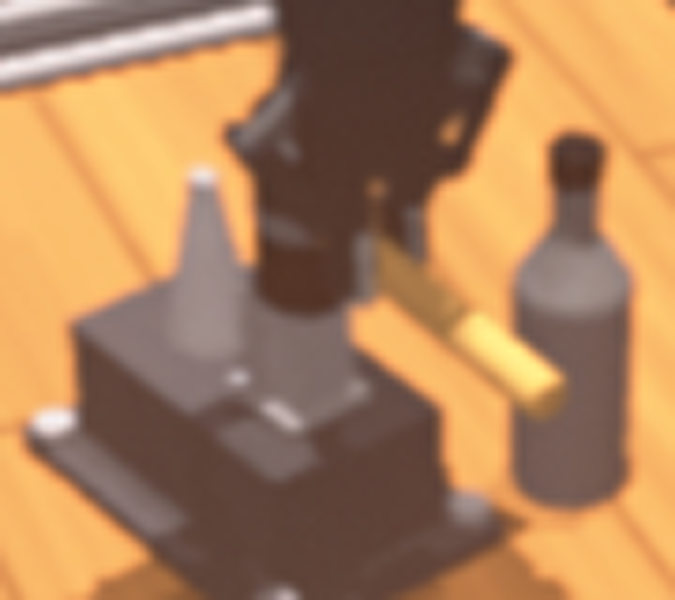

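The push is about 29 N, above the 18 N needed, and the collar looks down on the holder at crop (300,400). I lift off and measure.

Call:
drive_tool(
  series=[0, 0, -0.01, 0, 0, 0, 0, 0, -0.02, 0, 0, 0, 0, 0, -0.03, 0, 0, 0, 0, 0, -0.03, 0, 0, 0, 0, 0, 0, 0, 0, 0],
)

```text
time_s: 17.45
position: [0.5636, 0.1897, 0.2689]
tool_rot: [[-0.26, 0.966, 0.006], [0.966, 0.26, 0.001], [-0.0, 0.006, -1.0]]
ft_force: [0.2, 0.6, -4.9]
grip_width: 0.0163
```

```bash
python3 - <<'E'
from h import *
im,d=vision.get_image('side');Q=cloud('side',d)
cv2.imwrite('pics/c11.png',cv2.resize(im[80:190,190:310],(655,600),interpolation=cv2.INTER_CUBIC))
s=readout.observe();print(s['position'],s['ft_force'],s['wrist_torque'],s['time_s'])
p=Q.reshape(-1,3);p=p[(p[:,2]>.12)&(p[:,2]<.15)&(np.hypot(p[:,0]-.549,p[:,1]-.239)<.03)]
k=p[p[:,2]>.126]
print('stake top',len(k),np.median(k[:,2]),np.percentile(k[:,2],[10,90]),cv2.minAreaRect((k[:,:2]*1000).astype(np.float32)))
p=Q.reshape(-1,3);hh=p[(p[:,2]>.069)&(p[:,2]<.081)&(np.hypot(p[:,0]-.53,p[:,1]-.25)<.1)];print('holder top z',np.median(hh[:,2]))
E
```

```text
[0.56287418 0.18949292 0.26612168] [ 0.20725711  0.62604388 -4.9790167 ] [-0.19672023 -0.04635595 -0.03078967] 17.5
stake top 91 0.1312505992989721 [0.12853334 0.13331728] ((547.4921875, 239.6306915283203), (38.55854034423828, 42.360599517822266), 22.0190486907959)
holder top z 0.07382952581213331
```

View pics/c11.png

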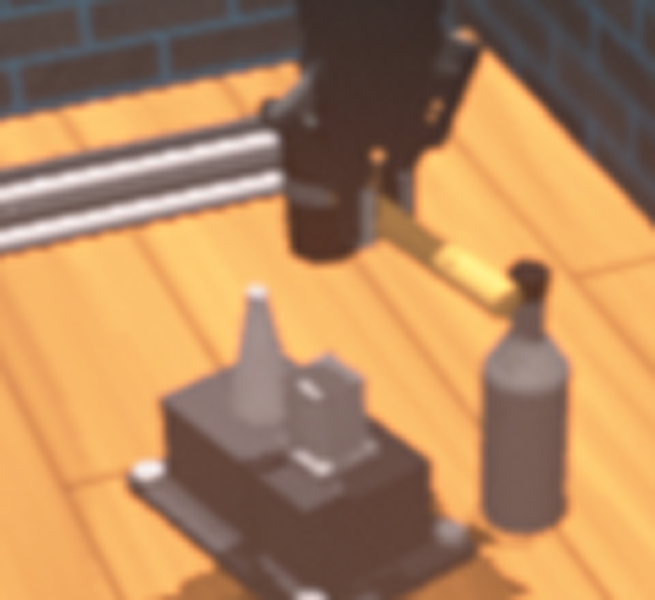

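The stake top is now 57.4 mm above the measured holder top (58 is nominal), having dropped about 6 mm, so it is home and upright. I take the mallet back.

```bash
python3 plan.py 654 -2.5 250 81.8 12
```

```text
[-0.017, 0.003, 0.001, 0.0, 0.0, -0.097, -0.018, 0.001, 0.001, 0.0, 0.0, -0.097, -0.018, -0.0, 0.001, 0.0, 0.0, -0.097, -0.018, -0.002, 0.001, 0.0, 0.0, -0.097, -0.017, -0.004, 0.002, 0.0, 0.0, -0.097]
[-0.017, -0.005, 0.001, 0.0, 0.0, -0.097, -0.016, -0.007, 0.002, 0.0, 0.0, -0.097, -0.016, -0.008, 0.001, 0.0, 0.0, -0.097, -0.015, -0.01, 0.002, 0.0, 0.0, -0.097, -0.013, -0.011, 0.001, 0.0, 0.001, -0.097]
[-0.013, -0.013, 0.002, 0.001, 0.0, -0.098, -0.011, -0.013, 0.001, 0.0, 0.001, -0.097]
now [0.5629 0.1895 0.2661] t 17.5 end [ 0.6543 -0.0022  0.2502] maxstep 0.018493242008906927 maxrot 0.09800510190801294
```

Call:
drive_tool(
  series=[-0.017, 0.003, 0.001, 0, 0, -0.097, -0.018, 0.001, 0.001, 0, 0, -0.097, -0.018, 0, 0.001, 0, 0, -0.097, -0.018, -0.002, 0.001, 0, 0, -0.097, -0.017, -0.004, 0.002, 0, 0, -0.097],
)

```text
time_s: 18.0
position: [0.5998, 0.108, 0.2567]
tool_rot: [[-0.683, 0.731, -0.004], [0.731, 0.683, 0.0], [0.003, -0.003, -1.0]]
ft_force: [-0.5, 0.4, -5.2]
grip_width: 0.0161
```

Call:
drive_tool(
  series=[-0.017, -0.005, 0.001, 0, 0, -0.097, -0.016, -0.007, 0.002, 0, 0, -0.097, -0.016, -0.008, 0.001, 0, 0, -0.097, -0.015, -0.01, 0.002, 0, 0, -0.097, -0.013, -0.011, 0.001, 0, 0, -0.097],
)

```text
time_s: 18.5
position: [0.6383, 0.0288, 0.2494]
tool_rot: [[-0.945, 0.328, -0.004], [0.328, 0.945, 0.001], [0.005, -0.0, -1.0]]
ft_force: [0.2, 0.2, -2.9]
grip_width: 0.0167
```

Call:
drive_tool(
  series=[-0.013, -0.013, 0.002, 0, 0, -0.098, -0.011, -0.013, 0.001, 0, 0, -0.097, 0, 0, 0, 0, 0, 0, 0, 0, 0, 0, 0, 0],
)

```text
time_s: 18.9
position: [0.6536, -0.0024, 0.2472]
tool_rot: [[-0.989, 0.145, -0.003], [0.145, 0.989, 0.001], [0.004, 0.001, -1.0]]
ft_force: [-0.4, -0.5, -3.6]
grip_width: 0.0163
```

Call:
drive_tool(
  series=[0, 0, 0.03, 0, 0, 0, 0, 0, 0.04, 0, 0, 0, 0, 0, 0.04, 0, 0, 0, 0, 0, 0.03, 0, 0, 0, 0, 0, 0, 0, 0, 0],
)

```text
time_s: 19.4
position: [0.6514, -0.0013, 0.1044]
tool_rot: [[-0.99, 0.144, -0.01], [0.144, 0.99, 0.002], [0.01, 0.001, -1.0]]
ft_force: [-0.4, 0.2, -4.5]
grip_width: 0.0167
```

Call:
drive_tool(
  series=[0, 0, 0.015, 0, 0, 0, 0, 0, 0.015, 0, 0, 0, 0, 0, 0, 0, 0, 0, 0, 0, 0, 0, 0, 0],
)

```text
time_s: 19.8
position: [0.6546, -0.0023, 0.0809]
tool_rot: [[-0.99, 0.143, 0.002], [0.143, 0.99, -0.0], [-0.002, 0.0, -1.0]]
ft_force: [0.1, -0.4, -3.9]
grip_width: 0.0164
```

```bash
python3 - <<'E'
from h import *
im,d=vision.get_image('side')
cv2.imwrite('pics/c12.png',cv2.resize(im[140:235,260:355],(600,600),interpolation=cv2.INTER_CUBIC))
s=readout.observe();print(s['position'],s['tool_rot'].round(3),s['ft_force'],s['time_s'])
E
```

```text
[ 0.65475479 -0.00245688  0.08111317] [[-0.99   0.143  0.002]
 [ 0.143  0.99  -0.   ]
 [-0.002 -0.    -1.   ]] [-0.52284692  0.39058912 -4.5031444 ] 19.85
```

View pics/c12.png

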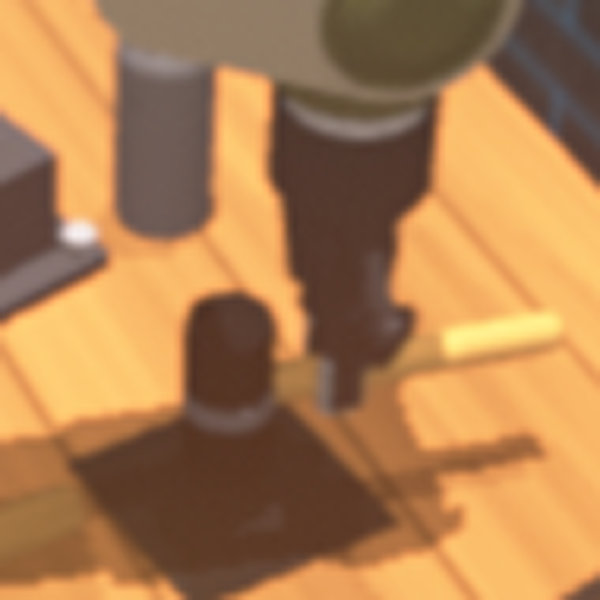

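The head (crop (230,360)) is over the mat. I lower it gently to contact.

Call:
drive_tool(
  series=[0, 0, 0.01, 0, 0, 0, 0, 0, 0.01, 0, 0, 0, 0, 0, 0.005, 0, 0, 0, 0, 0, 0, 0, 0, 0],
)

```text
time_s: 20.25
position: [0.6538, -0.0026, 0.0534]
tool_rot: [[-0.99, 0.143, -0.002], [0.143, 0.99, 0.0], [0.002, 0.0, -1.0]]
ft_force: [0.5, -0.5, -3.6]
grip_width: 0.0167
```

Call:
drive_tool(
  series=[0, 0, 0.002, 0, 0, 0, 0, 0, 0.002, 0, 0, 0, 0, 0, 0, 0, 0, 0],
)

```text
time_s: 20.55
position: [0.6551, -0.0029, 0.052]
tool_rot: [[-0.99, 0.143, 0.003], [0.143, 0.99, -0.001], [-0.003, -0.0, -1.0]]
ft_force: [0.8, -0.3, 6.3]
grip_width: 0.0164
```

Contact with the mat. I open the gripper and go straight up.

Call:
drive_tool(
  series=[0, 0, 0, 0, 0, 0, 0, 0, 0, 0, 0, 0, 0, 0, 0, 0, 0, 0, 0, 0, 0, 0, 0, 0, 0, 0, 0, 0, 0, 0],
  claw=1,
  newtons=40,
)

```text
time_s: 21.05
position: [0.6541, -0.0027, 0.0503]
tool_rot: [[-0.99, 0.143, -0.0], [0.143, 0.99, -0.0], [0.0, -0.0, -1.0]]
ft_force: [1.0, -0.5, 0.0]
grip_width: 0.0846
```

Call:
drive_tool(
  series=[0, 0, 0, 0, 0, 0, 0, 0, -0.02, 0, 0, 0, 0, 0, -0.03, 0, 0, 0, 0, 0, -0.04, 0, 0, 0, 0, 0, -0.04, 0, 0, 0],
)

```text
time_s: 21.55
position: [0.6538, -0.0026, 0.1815]
tool_rot: [[-0.99, 0.143, -0.001], [0.143, 0.99, 0.0], [0.001, 0.0, -1.0]]
ft_force: [-0.3, 0.3, -0.1]
grip_width: 0.0855
```

Call:
drive_tool(
  series=[0, 0, -0.04, 0, 0, 0, 0, 0, -0.03, 0, 0, 0, 0, 0, 0, 0, 0, 0],
)

```text
time_s: 21.85
position: [0.6552, -0.0028, 0.2554]
tool_rot: [[-0.99, 0.143, 0.009], [0.143, 0.99, -0.002], [-0.009, -0.0, -1.0]]
ft_force: [0.4, 0.9, 0.2]
grip_width: 0.0852
```

```bash
python3 plan.py 420 -120 320 81.8 8
```

```text
[0.027, -0.019, -0.008, -0.0, 0.001, -0.0, 0.027, -0.019, -0.008, -0.0, 0.001, -0.0, 0.027, -0.019, -0.008, -0.0, 0.001, -0.0, 0.027, -0.019, -0.008, -0.0, 0.001, -0.0, 0.027, -0.018, -0.008, -0.0, 0.001, -0.0]
[0.027, -0.019, -0.009, -0.0, 0.001, -0.0, 0.027, -0.018, -0.008, -0.0, 0.001, -0.0, 0.027, -0.019, -0.009, -0.0, 0.002, -0.001]
now [ 0.6552 -0.0028  0.2554] t 21.85 end [ 0.4196 -0.1202  0.3203] maxstep 0.034219877264537346 maxrot 0.0022360679774997894
```

Call:
drive_tool(
  series=[0.027, -0.019, -0.008, 0, 0, 0, 0.027, -0.019, -0.008, 0, 0, 0, 0.027, -0.019, -0.008, 0, 0, 0, 0.027, -0.019, -0.008, 0, 0, 0, 0.027, -0.018, -0.008, 0, 0, 0],
)

```text
time_s: 22.35
position: [0.5055, -0.0767, 0.2897]
tool_rot: [[-0.99, 0.143, -0.001], [0.143, 0.99, 0.0], [0.001, 0.0, -1.0]]
ft_force: [0.8, 0.5, -0.1]
grip_width: 0.0854
```

Call:
drive_tool(
  series=[0.027, -0.019, -0.009, 0, 0, 0, 0.027, -0.018, -0.008, 0, 0, 0, 0.027, -0.019, -0.009, 0, 0, 0, 0, 0, 0, 0, 0, 0, 0, 0, 0, 0, 0, 0],
)

```text
time_s: 22.85
position: [0.4187, -0.1202, 0.316]
tool_rot: [[-0.99, 0.144, -0.0], [0.144, 0.99, 0.0], [0.0, 0.0, -1.0]]
ft_force: [-0.7, 0.0, 0.2]
grip_width: 0.0854
```

```bash
python3 - <<'E'
from h import *
for n in('side','top'):
    im,d=vision.get_image(n);Q=cloud(n,d);cv2.imwrite(f'pics/f_{n}.png',im);P=Q.reshape(-1,3)
    def fit(nm,lo,hi,c,r):
        p=P[(P[:,2]>lo)&(P[:,2]<hi)&(np.hypot(P[:,0]-c[0],P[:,1]-c[1])<r)]
        if len(p)>5:
            R=cv2.minAreaRect((p[:,:2]*1000).astype(np.float32));print(n,nm,len(p),np.round(R[0],1),np.round(R[1],1),round(R[2],1),'z',np.median(p[:,2]).round(4))
    fit('stake',.126,.15,(.549,.239),.035);fit('holder',.069,.081,(.53,.25),.11);fit('head',.088,.1,(.6,.0),.06);fit('dome',.1,.12,(.51,-.287),.03);fit('ridge',.11,.125,(.51,-.362),.035)
    fit('bottle',.03,.19,(.665,.215),.06);fit('hammer',.012,.035,(.4,.01),.12)
    b=im.max(2)<(45 if n=='top' else 0)
    k=b&(np.abs(Q[...,2])<.012)&(np.hypot(Q[...,0]-.6,Q[...,1])<.095)
    if k.sum()>50:print('mat',cv2.minAreaRect((Q[k][:,:2]*1000).astype(np.float32)))
print(readout.observe()['time_s'])
E
```

```text
side holder 296 [539.8 272.7] [ 94.2 164.2] 15.3 z 0.0736
side head 123 [604.5   3.3] [44.8 38.7] 63.5 z 0.0926
side dome 129 [ 511.9 -287.6] [31.3 31.4] 38.8 z 0.1084
side ridge 107 [ 512.7 -362. ] [38.  16.5] 88.0 z 0.1149
side bottle 568 [654.7 224.1] [47.3 90.8] 77.0 z 0.0987
side hammer 602 [426.3  17.1] [184.9  92.4] 3.7 z 0.0222
top stake 273 [547.  240.3] [36.4 36.4] 18.0 z 0.1325
top holder 1859 [537.4 273.9] [ 91.  160.9] 16.3 z 0.0746
top head 265 [601.5   4.5] [41.5 39.9] 1.7 z 0.0939
top dome 127 [ 511.3 -286. ] [27.8 29.9] 1.5 z 0.1114
top ridge 130 [ 510.7 -361.9] [18.5 36.7] 1.1 z 0.1169
top bottle 731 [670.3 226.1] [49.8 55.4] 40.7 z 0.1187
top hammer 1035 [425.   17.4] [186.7  86. ] 2.9 z 0.0239
mat ((610.1905517578125, 9.362129211425781), (115.96964263916016, 114.34251403808594), 7.453146934509277)
22.95
```

View pics/f_side.png

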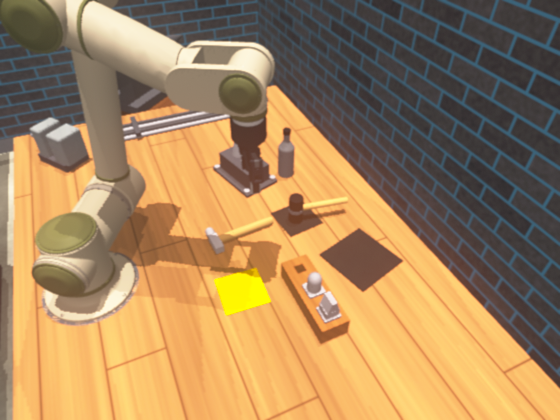

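View pics/f_top.png

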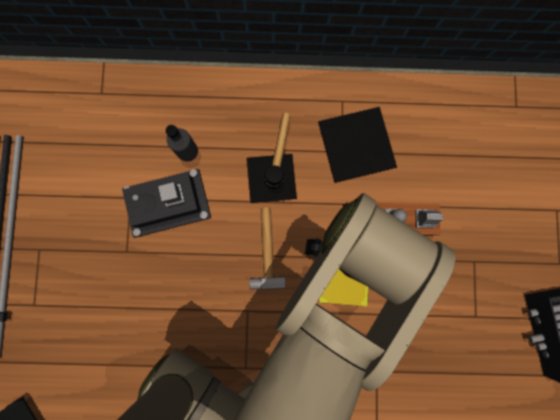

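Both views show everything in place: the stake is seated at top (169,192), and the mallet stands on its mat at (274,177). The other stakes, the hammer and the bottle have not moved. I hand the job in.

```bash
python3 -c "
from rig import env
print(env.close_job())"
```

```text
the job is handed in; nothing more can be done
None
```

The job is done and handed in at about 23 s of the 69 s allowed; the interface gave no verdict.

**What I did:** I took the flat-topped stake from the rack, lowered it into the socket and let go. It stayed about 5–6 mm proud, estimated from the side camera's depth. I then pressed it home with the mallet in small steps rather than striking it, up to about 29 N. Last, I stood the mallet back on the small black mat and moved the arm clear.

**Last checks:**

| Item | Measured | Expected or limit |
|---|---|---|
| Stake top above holder top (top camera) | 57.9 mm | 58 mm when home |
| Stake from socket axis | under 1 mm | 4 mm |
| Mallet head axis from mat centre | about 10 mm | 50 mm |
| Mallet head top above bench | 93.9 mm | 94 mm if standing flat on the mat |
| Other stakes and bottle, moved | under about 2 mm in both cameras | 20 mm |
| Steel hammer, moved | under 1 mm (top camera) | 20 mm |

**Checks that disagreed or were weaker:**
- **Cameras:** they differed by 2–3 mm in absolute position, so I aimed with displacements measured within each camera.
- **Steel hammer:** the side-camera outline fitted differently at the end. I went by the top camera and the pictures, which show it in place.
- **Stake in the last side view:** the gripper hid it there. Before that, the side camera had given 57.4 mm for the stake top.
- **Mallet handle:** the gripper read 16.4 mm on the nominally 20 mm handle, but the mallet held without slipping.

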